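# Put the stacked lids back on the specimen jars

## Task

The class has finished looking at the specimens: take the stack of wooden lids apart and put each lid back on the jar of its own size, largest lid on the widest jar and so on down to the smallest, plug down and lying flat on the rim, so that all four jars are closed. Set the lids down gently, do not let a lid or a jar tumble, and leave the jars standing where they are and the Petri dish and hand lens where they lie.

Things in the scene. Friction and masses are not known exactly. Their poses are not given: they have to be found in the camera images.
- jar_a: the largest specimen jar: loose straight-sided clear glass with a pale ground rim, open at the top, 62 mm outside diameter, 70 mm tall, wall 3 mm, mouth 56 mm wide, a pine cone (under 46 mm tall, lies on the bottom) in it; stands on the bench among the others. Origin: centre of the underside, z up the jar's axis
- jar_b: the second largest specimen jar: loose straight-sided clear glass with a pale ground rim, open at the top, 53 mm outside diameter, 66 mm tall, wall 3 mm, mouth 47 mm wide, a snail shell (under 46 mm tall, lies on the bottom) in it; stands on the bench among the others. Origin: centre of the underside, z up the jar's axis
- jar_c: the second smallest specimen jar: loose straight-sided clear glass with a pale ground rim, open at the top, 44 mm outside diameter, 62 mm tall, wall 3 mm, mouth 38 mm wide, two bits of rock (under 46 mm tall, lies on the bottom) in it; stands on the bench among the others. Origin: centre of the underside, z up the jar's axis
- jar_d: the smallest specimen jar: loose straight-sided clear glass with a pale ground rim, open at the top, 35 mm outside diameter, 58 mm tall, wall 3 mm, mouth 29 mm wide, an acorn (under 46 mm tall, lies on the bottom) in it; stands on the bench among the others. Origin: centre of the underside, z up the jar's axis
- lid_a: largest lid, for jar_a: pale turned wood, 20 mm tall: flat round head 68 mm across, 12 mm thick, over a tapered plug 8 mm tall, 40 mm wide at the foot, 46 at the head. Seated, the plug hangs loosely in the mouth, the head lies on the rim, origin 62 mm above the jar's. Starts at the bottom of the stack, on the bench. Origin: centre of the plug's foot, z up
- lid_b: second largest lid, for jar_b: pale turned wood, 20 mm tall: flat round head 59 mm across, 12 mm thick, over a tapered plug 8 mm tall, 31 mm wide at the foot, 37 at the head. Seated, the plug hangs loosely in the mouth, the head lies on the rim, origin 58 mm above the jar's. Starts on lid_a's head, within 3 mm of its centre. Origin: centre of the plug's foot, z up
- lid_c: second smallest lid, for jar_c: pale turned wood, 20 mm tall: flat round head 50 mm across, 12 mm thick, over a tapered plug 8 mm tall, 22 mm wide at the foot, 28 at the head. Seated, the plug hangs loosely in the mouth, the head lies on the rim, origin 54 mm above the jar's. Starts on lid_b's head, within 3 mm of its centre. Origin: centre of the plug's foot, z up
- lid_d: smallest lid, for jar_d: pale turned wood, 20 mm tall: flat round head 41 mm across, 12 mm thick, over a tapered plug 8 mm tall, 13 mm wide at the foot, 19 at the head. Seated, the plug hangs loosely in the mouth, the head lies on the rim, origin 50 mm above the jar's. Starts on lid_c's head, within 3 mm of its centre, top of the stack. Origin: centre of the plug's foot, z up
- petri_dish: bystander: a closed clear Petri dish with a cream layer inside (looks whitish from above), 60 mm diameter, 14 mm tall, loose on the bench among the jars; to be left where it lies. Origin: centre of the underside
- magnifier: bystander: a hand lens lying flat and loose among the jars, steel ring 50 mm across, black handle, 111 mm long in all, 10 mm thick; to be left where it lies. Origin: on the bench near the middle of its length; x points from the handle to the glass (glass centre at x = +33 mm, handle end at x = -53 mm)
Mind the look-alikes: they are no part of the job. What is shaped like the lid_a but purple is not meant.

How it is judged:
By the outcome, as a careful person would: the job done as asked, in the order asked, and still so for the second after the job is handed in, with the robot touching nothing.
It also fails if it takes over 115 s, if anything falls off the work surface, if the arm or the gripper's body presses on something with over 40 N, if the wrist force passes 120 N, or if a joint passes its speed limit or range.

## Robot

A 7-joint arm with a two-finger parallel gripper is mounted at the origin on the work surface. World frame = base frame: x ahead of the robot, y to its left, z up, the work surface at z = 0. Lengths are in m, angles in rad, forces in N, time in s.
With the tool pointing down it reaches from about 0.425 to 0.95 m from the base axis. Payload 4.7 kg.
Tool frame: the origin (TCP) lies at the very end of the fingers, on their centre line; the grasp point (between the pads) lies 19 mm behind it; z points along the fingers, x is the direction in which the jaws open and shut, and the axes are right-handed (so a half turn about z gives the same grasp; the last joint's range is limited). The gripper opens to 87 mm and grips with 3 to 60 N. Pads are 19 mm wide; open, the fingers measure 117 mm over their backs; the gripper's body (75 mm by 190 mm) begins 51 mm behind the grasp point.
Start: joints at [-1.263, 0.469, -0.049, 1.532, 0.024, 1.141, -0.082], TCP at [0.223, 0.637, 0.223] pointing down, gripper open.
Joint ranges: [-2.59, 2.59], [-0.33, 1.99], [-1.39, 1.29], [0.1, 2.45], [-1.04, 4.18], [0.21, 1.99], [-2.66, 2.66]. Speed limits (rad/s): [2.57, 2.57, 3.14, 3.14, 3.14, 3.14, 3.14].

## Interface

Orientations are given as a unit quaternion [x, y, z, w].
In Python, from station import sense, optics, close_job gives the robot as it stands.
- The arm moves only by the tool jog_arm, never from a script. Its argument "series" is a list of rows, each a list of 2 entries, a list of its own where there are three numbers: the shift along the world's x, y, z in m, then the turn, a rotation vector about the world's x, y, z in degrees. In form: [[[tx, ty, tz], [wx, wy, wz]], ...]. A call has 1 to 8 rows; each row is the pose to reach, as a shift and turn from the pose commanded when the call began; what a row does not reach only later rows make up. A row lasts 1/12 s, in which the tool goes at most 41.7 mm and 7.16 degrees, less where a joint would pass 70% of its speed; a pose out of reach is approached as far as the arm can. A call with a gripper value outside its range is refused whole. "gripper" is the gripper's target within -1 to 1 (shut at 1, half-way at 0, fully open at -1), set as the call begins (left out, the last holds). The fingers move at their own pace and stop on an object; "squeeze" is the grip in N (left out, the last holds). Time passes only in rows, so rows that repeat a pose let the fingers close. It gives the time, the measured TCP pose, the force and the opening at its end, in the units of the state.
- sense(): the state, without advancing time (a new reading comes with each control period).
- optics.camera(name): name is "scene" or "top" or "wrist"; returns a dict with "pixels" (420x560x3 uint8, red, green, blue), "depth" (420x560 float32, m along the optical axis (not along the pixel's ray), 0 where there is no reading), "fovy" (degrees; the focal length in pixels is half the picture's height over the tangent of half this angle, whatever the lens; pixels are square), "cx", "cy" (the principal point, pixels), "camera_from_world" (4x4, takes a point from world to camera coordinates); the wrist camera has in their place "T_tool_cam" (4x4, takes a point from camera to tool coordinates, whose origin is the TCP and whose axes are the tool frame's). Camera axes: x right, y down, z forward; pixel columns grow to the right and rows downward; lengths in m; the calibration is good to about 2 mm. The wrist camera is an equidistant fisheye: a pixel r from the principal point sees the ray r / f radians off the axis. A picture is of the moment at which its call begins: read the wrist's pose just before it.
- close_job(): hands the job in, once; it reports no verdict.
The state is a dict: "t": time; "joint_pos": joint angles; "dq": joint speeds; "effort": joint torques, N m; "position": TCP position; "tcp_rot": TCP orientation; "force": force on the tool from outside, world axes, zero at the start; "wrist_torque": the same for the moment, N m; "finger_gap": finger opening in m.
Only numpy, scipy, OpenCV 4.12 (cv2) and the standard library are available. Lean on these libraries where they do the work, as an engineer would, in place of code of your own. Each camera call takes 0.05 s, during which the arm holds its last target. There are 200 camera calls.

## Working session

There is one attempt and no reset: what is moved stays moved. The work goes in short steps, Python scripts to look and compute and a tool call to move; the robot and the scene stay as the last step left them, time stands still between calls to the robot, and variables do not carry over. Pictures are saved under pics/ and viewed, about 12 in all and at most 16, crops included, and the job is handed in when it is done.

Besides the shell and the picture viewer there is one more tool, called after "Request:" by a JSON object that holds its "op" and its "data". jog_arm: Moves the arm, as the interface text tells. Its arguments: {"type":"object","properties":{"series":{"type":"array"},"gripper":{"type":"number"},"squeeze":{"type":"number"}},"required":["series"]}

```bash
ls; mkdir -p pics; python3 - <<'E'
from station import sense, optics
import cv2,numpy as np
s=sense();print(s['t'],s['position'],s['tcp_rot'],s['finger_gap'],s['force'])
for n in ['scene','top']:
    c=optics.camera(n);cv2.imwrite(f'pics/{n}0.png',c['pixels'][:,:,::-1]);np.savez(f'{n}0.npz',**c)
    print(n,c['fovy'],c['cx'],c['cy'],np.round(c['camera_from_world'],3).tolist(),c['depth'].min(),c['depth'].max())
E
```

```text
pics
0.0 [0.22283762 0.63648851 0.22150818] [ 8.15603538e-01  5.78610292e-01 -7.93377655e-04  6.06798002e-04] 0.08697830575139286 [ 0.76549777 -0.48849623  0.07126464]
scene 54.715084329232155 276.0108530799555 196.926560074263 [[-0.644, 0.765, 0.001, 0.327], [0.543, 0.458, -0.704, -0.251], [-0.538, -0.453, -0.711, 1.248], [0.0, 0.0, 0.0, 1.0]] 0.0 2.8734562
top 51.92230314632722 264.37153989641746 217.47476026819112 [[0.019, -1.0, 0.015, 0.027], [-0.996, -0.02, -0.083, 0.54], [0.083, -0.013, -0.996, 1.113], [0.0, 0.0, 0.0, 1.0]] 0.0 2.0276968
```

View pics/scene0.png

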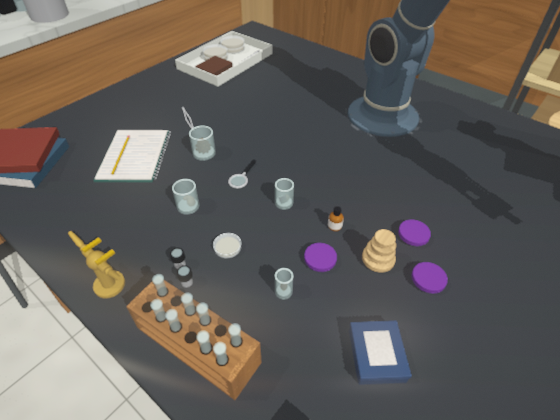

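View pics/top0.png

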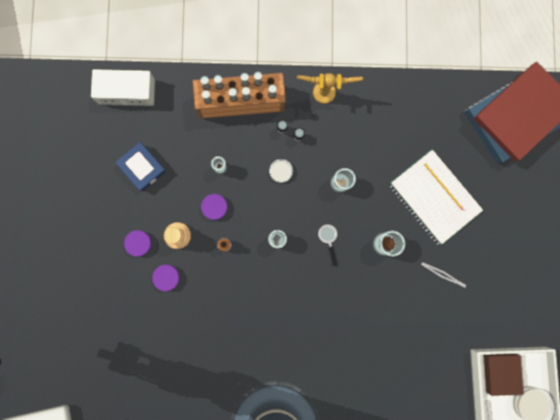

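```bash
cat > h.py <<'E'
import numpy as np,cv2
def load(n):
    return dict(np.load(n))
def cloud(c):
    f=210/np.tan(np.radians(float(c['fovy']))/2); d=c['depth'];v,u=np.mgrid[:420,:560]
    p=np.stack([(u-c['cx'])/f*d,(v-c['cy'])/f*d,d],-1)
    T=np.linalg.inv(c['camera_from_world']); return p@T[:3,:3].T+T[:3,3]
def ray(c,uv,z):
    f=210/np.tan(np.radians(float(c['fovy']))/2);T=np.linalg.inv(c['camera_from_world'])
    uv=np.atleast_2d(uv).astype(float)
    d=np.c_[(uv[:,0]-c['cx'])/f,(uv[:,1]-c['cy'])/f,np.ones(len(uv))]@T[:3,:3].T
    return T[:3,3]+d*((z-T[2,3])/d[:,2])[:,None]
E
python3 - <<'E'
from h import *
c=load('top0.npz');P=cloud(c);im=c['pixels']
obj={'stack':(177,236,.08),'a':(390,243,.07),'b':(343,180,.066),'c':(278,239,.062),'d':(219,165,.058),'petri':(281,171,.014),'mag':(328,235,.01),'p1':(214,207,.02),'p2':(137,243,.02),'p3':(165,278,.02),'rack':(240,95,.08),'bottle':(224,244,.04)}
for k,(u,v,z) in obj.items():
    q=P[v-22:v+22,u-22:u+22]; zz=q[...,2][c['depth'][v-22:v+22,u-22:u+22]>0]
    print(k,ray(c,(u,v),z)[0].round(3),np.histogram(zz,bins=np.arange(-.01,.11,.01))[0], zz.max().round(3))
ims=[]
for k in ['stack','a','b','c','d']:
    u,v,_=obj[k]
    ims.append(cv2.resize(im[v-22:v+22,u-22:u+22,::-1],(264,264),interpolation=cv2.INTER_CUBIC))
s=load('scene0.npz')['pixels']
ims.append(cv2.resize(s[225:275,355:405,::-1],(264,264),interpolation=cv2.INTER_CUBIC))
cv2.imwrite('pics/crop0.png',np.vstack([np.hstack(ims[:3]),np.hstack(ims[3:])]))
E
```

```text
stack [0.484 0.254 0.08 ] [466 922  45  74  39  62  38  63  74 140   0] 0.087
a [ 0.477 -0.279  0.07 ] [500 853  56  73 124 121  54  79  71   0   0] 0.075
b [ 0.636 -0.161  0.066] [ 570 1017   44   69   61   41   43   80    4    0    0] 0.072
c [0.482 0.003 0.062] [ 593 1173   48   33    8    5   14   57    0    0    0] 0.067
d [0.669 0.157 0.058] [ 644 1120   16   43   19   27   43   15    0    0    0] 0.063
petri [ 0.665 -0.005  0.014] [577 961 384   3   0   0   0   0   0   0   0] 0.021
mag [ 0.497 -0.133  0.01 ] [ 526 1370   36    0    0    0    0    0    0    0    0] 0.014
p1 [0.564 0.171 0.02 ] [518 891 191 327   0   0   0   0   0   0   0] 0.027
p2 [0.466 0.369 0.02 ] [ 388 1000  181  361    0    0    0    0    0    0    0] 0.028
p3 [0.377 0.293 0.02 ] [419 960 157 390   0   0   0   0   0   0   0] 0.027
rack [0.847 0.106 0.08 ] [ 81 287  13   0 151  69   0   0 706 304  43] 0.127
bottle [0.467 0.14  0.04 ] [ 624 1178    3    6   51   33    9   28    0    0    0] 0.065
```

View pics/crop0.png

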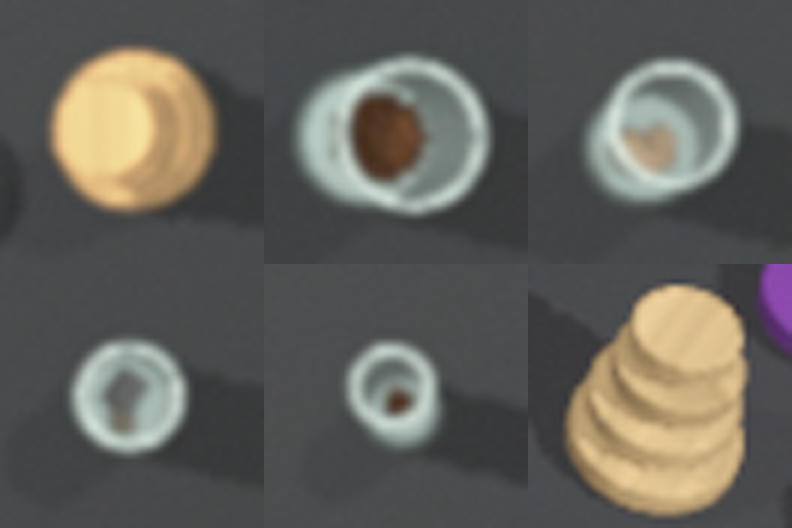

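```bash
cat > m.py <<'E'
from h import *
from scipy.optimize import least_squares
def fit(p,r,c0):
    return least_squares(lambda x:np.hypot(p[:,0]-x[0],p[:,1]-x[1])-r,c0,loss='soft_l1',f_scale=.001).x
J={'a':((.477,-.279),.070,.0295),'b':((.636,-.161),.066,.025),'c':((.482,.003),.062,.0205),'d':((.669,.157),.058,.016)}
def jars(c,names='abcd',z0=0):
    P=cloud(c);v,u=np.mgrid[:420,:560];b=c['pixels'].astype(float).min(-1);out={}
    for k in names:
        (x,y),h,r=J[k]
        m=(np.hypot(P[...,0]-x,P[...,1]-y)<.05)&(abs(P[...,2]-h-z0)<.008)&(c['depth']>0)
        q=ray(c,np.c_[u[m],v[m]],h); bb=b[m]; s=bb>np.percentile(bb,50)
        out[k]=fit(q[s],r,(x,y));e=np.hypot(*(q[s,:2]-out[k]).T)-r
        print('jar',k,out[k].round(4),'n',s.sum(),'med|e|mm',(np.median(abs(e))*1e3).round(2))
    return out
def lids(c,x=.484,y=.254,z0=0):
    P=cloud(c);v,u=np.mgrid[:420,:560];im=c['pixels'].astype(int)
    wood=(im[...,0]-im[...,2]>40)&(np.hypot(P[...,0]-x,P[...,1]-y)<.06)
    for k,h,r in (('d',.08,.0205),('c',.06,.025),('b',.04,.0295),('a',.02,.034)):
        m=wood&(abs(P[...,2]-z0-h)<.006)
        q=ray(c,np.c_[u[m],v[m]],h)[:,:2].astype(np.float32)
        # centre such that few points lie beyond known radius: hull fit
        hl=cv2.convexHull(q*1000)[:,0]/1000
        f=fit(hl,r,q.mean(0)); (ec,er)=cv2.minEnclosingCircle(q*1000)
        print('lid',k,'n',m.sum(),'hullfit',f.round(4),'enc',np.round(np.array(ec)/1000,4),round(er/1000,4),'r',r)
E
python3 - <<'E'
from m import *
for n in ['top0.npz','scene0.npz']:
    c=load(n);P=cloud(c);print(n)
    g=(np.abs(P[...,0]-.55)<.15)&(abs(P[...,1])<.3)&(abs(P[...,2])<.02)
    z0=np.median(P[g][:,2]);print('bench',z0.round(4))
    jars(c,z0=z0);lids(c,z0=z0)
c=load('top0.npz');P=cloud(c);im=c['pixels'].astype(int)
m=((im[...,2]-im[...,1]>50)).astype(np.uint8)
n,l,st,ce=cv2.connectedComponentsWithStats(m)
for i in range(1,n):
    if st[i,4]>100: print('purple',ray(c,ce[i],.02)[0].round(4),st[i,4])
E
```

```text
top0.npz
bench 0.001
jar a [ 0.477 -0.284] n 66 med|e|mm 0.79
jar b [ 0.6396 -0.1649] n 43 med|e|mm 0.57
jar c [0.4833 0.0044] n 33 med|e|mm 0.86
jar d [0.6741 0.1599] n 27 med|e|mm 0.55
lid d n 211 hullfit [0.4862 0.2655] enc [0.4862 0.2655] 0.0203 r 0.0205
lid c n 95 hullfit [0.4858 0.2659] enc [0.4856 0.2658] 0.0251 r 0.025
lid b n 97 hullfit [0.4864 0.2651] enc [0.4869 0.2637] 0.0292 r 0.0295
lid a n 111 hullfit [0.4879 0.2652] enc [0.4883 0.2652] 0.0339 r 0.034
scene0.npz
bench 0.0013
jar a [ 0.4792 -0.2835] n 74 med|e|mm 1.37
jar b [ 0.6422 -0.1639] n 77 med|e|mm 1.02
jar c [0.4846 0.0052] n 61 med|e|mm 1.18
jar d [0.6758 0.1606] n 69 med|e|mm 0.89
lid d n 287 hullfit [0.4883 0.2667] enc [0.4882 0.2671] 0.0225 r 0.0205
lid c n 176 hullfit [0.4879 0.2669] enc [0.4889 0.2675] 0.0254 r 0.025
lid b n 214 hullfit [0.4894 0.2662] enc [0.4903 0.266 ] 0.0301 r 0.0295
lid a n 244 hullfit [0.4905 0.2671] enc [0.4916 0.2673] 0.0341 r 0.034
purple [0.566  0.1718 0.02  ] 535
purple [0.4661 0.369  0.02  ] 552
purple [0.3778 0.2921 0.02  ] 564
```

Request:
{"op": "jog_arm", "data": {"series": [[[0.03, -0.04, 0], [0, 0, 0]], [[0.055, -0.08, 0], [0, 0, 0]], [[0.08, -0.115, 0], [0, 0, 0]], [[0.105, -0.15, 0], [0, 0, 0]], [[0.13, -0.185, 0], [0, 0, 0]], [[0.155, -0.22, -0.01], [0, 0, 0]], [[0.18, -0.255, -0.02], [0, 0, 0]], [[0.205, -0.29, -0.03], [0, 0, 0]]], "gripper": -1, "squeeze": 12}}

```text
t: 0.77
position: [0.4147, 0.365, 0.1979]
tcp_rot: [0.816, 0.579, 0.0, -0.0]
force: [-0.1, 1.2, 0.4]
finger_gap: 0.087
```

Request:
{"op": "jog_arm", "data": {"series": [[[0.025, -0.035, -0.01], [0, 0, 0]], [[0.045, -0.06, -0.03], [0, 0, 0]], [[0.06, -0.08, -0.05], [0, 0, 0]], [[0.06, -0.08, -0.05], [0, 0, 0]], [[0.06, -0.08, -0.05], [0, 0, 0]]]}}

```text
t: 1.18
position: [0.4739, 0.2846, 0.1466]
tcp_rot: [0.817, 0.577, -0.002, 0.0]
force: [-0.5, 0.7, 0.1]
finger_gap: 0.0869
```

```bash
python3 - <<'E'
from station import sense, optics
import cv2,numpy as np
s=sense();print(s['t'],s['position'],s['tcp_rot'],s['finger_gap'],s['force'],s['joint_pos'])
c=optics.camera('wrist');cv2.imwrite('pics/w0.png',c['pixels'][:,:,::-1]);np.savez('w0.npz',**c)
print(c['fovy'],c['cx'],c['cy'],c['T_tool_cam'].round(4).tolist())
E
```

```text
1.1833 [0.47391291 0.28459641 0.14657289] [ 8.16784260e-01  5.76940593e-01 -1.73244263e-03  1.53220458e-04] 0.08685285565068074 [-0.5214782   0.67060354  0.0642136 ] [-0.68641806  0.35229774  0.08665615  1.90965369 -0.03816686  0.88467731
  0.6491884 ]
65.70646984690485 286.69664639008545 211.61902735064396 [[1.0, -0.0008, -0.0001, 0.0001], [0.0008, 0.953, 0.3031, -0.0848], [-0.0002, -0.3031, 0.953, -0.162], [0.0, 0.0, 0.0, 1.0]]
```

View pics/w0.png

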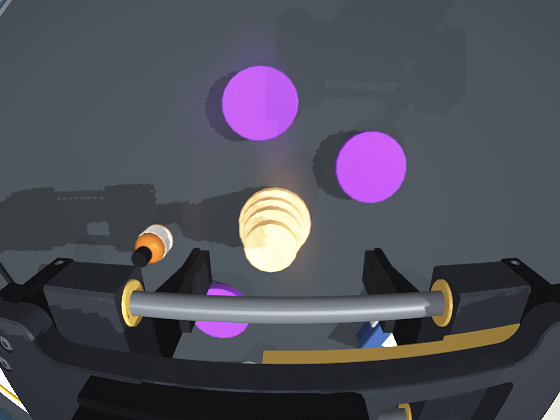

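```bash
cat > w.py <<'E'
from m import *
from scipy.spatial.transform import Rotation as R
from station import sense, optics
def wcam(save=None):
    s=sense();c=optics.camera('wrist')
    if save: cv2.imwrite(save,c['pixels'][:,:,::-1])
    f=210/np.tan(np.radians(c['fovy'])/2);d=c['depth'];v,u=np.mgrid[:420,:560]
    dx,dy=u-c['cx'],v-c['cy'];r=np.hypot(dx,dy)+1e-9;th=np.minimum(r/f,1.5)
    D=np.stack([np.tan(th)*dx/r,np.tan(th)*dy/r,np.ones_like(r)],-1)
    T=np.eye(4);T[:3,:3]=R.from_quat(s['tcp_rot']).as_matrix();T[:3,3]=s['position'];T=T@c['T_tool_cam']
    return s,c,D@T[:3,:3].T,T[:3,3],(D*d[...,None])@T[:3,:3].T+T[:3,3]
def wl(k,h,r,x,y,rad=.06,wood=True,save=None,tol=.005):
    s,c,D,o,P=wcam(save);im=c['pixels'].astype(int)
    m=(np.hypot(P[...,0]-x,P[...,1]-y)<rad)&(abs(P[...,2]-h)<tol)&(c['depth']>0)
    if wood: m&=(im[...,0]-im[...,2]>25)
    q=(o+D[m]*((h-o[2])/D[m][:,2])[:,None])[:,:2].astype(np.float32)
    if wood: q=cv2.convexHull(q*1000)[:,0]/1000
    cc=fit(q,r,(x,y));e=np.hypot(*(q-cc).T)-r
    print(k,'t',round(s['t'],2),'tcp',s['position'].round(4),'ctr',cc.round(4),'n',m.sum(),'e',np.median(abs(e)).round(4),'zmed',np.median(P[m][:,2]).round(4),'delta',(cc-s['position'][:2]).round(4))
E
python3 - <<'E'
from w import *
wl('d',.08,.0205,.487,.266); wl('c',.06,.025,.487,.266);wl('b',.04,.0295,.487,.266); wl('a',.02,.034,.487,.266)
print(sense()['tcp_rot'])
E
```

```text
d t 1.23 tcp [0.4736 0.2868 0.1476] ctr [0.485  0.2666] n 1486 e 0.0002 zmed 0.0798 delta [ 0.0114 -0.0202]
c t 1.28 tcp [0.4734 0.288  0.1482] ctr [0.4844 0.2667] n 803 e 0.0003 zmed 0.0596 delta [ 0.011  -0.0213]
b t 1.33 tcp [0.4733 0.2886 0.1485] ctr [0.4858 0.2654] n 571 e 0.0004 zmed 0.0395 delta [ 0.0125 -0.0233]
a t 1.38 tcp [0.4733 0.2888 0.1487] ctr [0.4873 0.2661] n 645 e 0.0003 zmed 0.0195 delta [ 0.014  -0.0227]
[ 8.14831978e-01  5.79696609e-01  7.49637645e-04 -3.55987416e-04]
```

Request:
{"op": "jog_arm", "data": {"series": [[[0.006, -0.011, 0], [0, 0, 0]], [[0.0117, -0.0223, -0.005], [0, 0, 0]], [[0.0117, -0.0223, -0.025], [0, 0, 0]], [[0.0117, -0.0223, -0.045], [0, 0, 0]], [[0.0117, -0.0223, -0.06], [0, 0, 0]], [[0.0117, -0.0223, -0.07], [0, 0, 0]], [[0.0117, -0.0223, -0.07], [0, 0, 0]], [[0.0117, -0.0223, -0.07], [0, 0, 0]]]}}

```text
t: 2.1
position: [0.4858, 0.2645, 0.0782]
tcp_rot: [0.816, 0.579, -0.0, 0.0]
force: [-0.1, -0.2, 0.5]
finger_gap: 0.0868
```

```bash
python3 - <<'E'
from w import *
for i in range(3): optics.camera('wrist')
s=sense();print(s['position'],s['tcp_rot'],s['force'])
E
```

```text
[0.48638949 0.26507329 0.07920017] [8.15574578e-01 5.78650838e-01 1.14662347e-03 2.12744476e-05] [0.50696404 0.61942211 0.03089361]
```

Request:
{"op": "jog_arm", "data": {"series": [[[0, 0.0005, -0.006], [0, 0, 0]], [[0, 0.0005, -0.012], [0, 0, 0]], [[0, 0.0005, -0.0165], [0, 0, 0]], [[0, 0.0005, -0.0165], [0, 0, 0]], [[0, 0.0005, -0.0165], [0, 0, 0]]]}}

```text
t: 2.67
position: [0.4853, 0.2649, 0.0611]
tcp_rot: [0.816, 0.579, -0.0, -0.0]
force: [0.9, 0.2, -0.3]
finger_gap: 0.087
```

Request:
{"op": "jog_arm", "data": {"series": [[[0, 0, 0], [0, 0, 0]], [[0, 0, 0], [0, 0, 0]], [[0, 0, 0], [0, 0, 0]], [[0, 0, 0], [0, 0, 0]], [[0, 0, 0], [0, 0, 0]], [[0, 0, 0], [0, 0, 0]], [[0, 0, 0], [0, 0, 0]], [[0, 0, 0], [0, 0, 0]]], "gripper": 1, "squeeze": 12}}

```text
t: 3.33
position: [0.4856, 0.2651, 0.0616]
tcp_rot: [0.816, 0.579, 0.0, -0.0]
force: [-0.4, 0.7, 0.6]
finger_gap: 0.0416
```

Request:
{"op": "jog_arm", "data": {"series": [[[0, 0, 0.006], [0, 0, 0]], [[0, 0, 0.016], [0, 0, 0]], [[0, 0, 0.032], [0, 0, 0]], [[0, 0, 0.052], [0, 0, 0]], [[0, 0, 0.072], [0, 0, 0]], [[0, 0, 0.085], [0, 0, 0]], [[0.01, -0.005, 0.09], [0, 0, 0]], [[0.025, -0.014, 0.09], [0, 0, 0]]]}}

```text
t: 4.0
position: [0.5111, 0.2528, 0.1539]
tcp_rot: [0.815, 0.58, 0.002, -0.0]
force: [-0.4, 0.7, 0.5]
finger_gap: 0.0401
```

Request:
{"op": "jog_arm", "data": {"series": [[[0.02, -0.011, 0], [0, 0, 0]], [[0.04, -0.022, 0], [0, 0, 0]], [[0.06, -0.033, 0], [0, 0, 0]], [[0.08, -0.044, 0], [0, 0, 0]], [[0.095, -0.053, 0], [0, 0, 0]], [[0.105, -0.058, 0], [0, 0, 0]], [[0.11, -0.061, 0], [0, 0, 0]], [[0.11, -0.061, 0], [0, 0, 0]]]}}

```text
t: 4.67
position: [0.6214, 0.1889, 0.1513]
tcp_rot: [0.816, 0.578, -0.0, 0.0]
force: [-0.4, 0.7, 0.0]
finger_gap: 0.0406
```

```bash
python3 - <<'E'
from w import *
for i in range(2): optics.camera('wrist')
wl('jd',.058,.016,.675,.160,rad=.03,wood=False,save='pics/w1.png')
wl('jd',.058,.016,.675,.160,rad=.03,wood=False,tol=.003)
s=sense();print(s['position'],s['finger_gap'])
E
```

```text
jd t 4.77 tcp [0.6198 0.1908 0.1513] ctr [0.675 0.16 ] n 0 e nan zmed nan delta [ 0.0552 -0.0308]
jd t 4.82 tcp [0.6196 0.1912 0.1514] ctr [0.675 0.16 ] n 0 e nan zmed nan delta [ 0.0554 -0.0312]
[0.6195357  0.19128978 0.15150873] 0.040729174439354164
  return _methods._mean(a, axis=axis, dtype=dtype,
  ret = ret.dtype.type(ret / rcount)
```

View pics/w1.png

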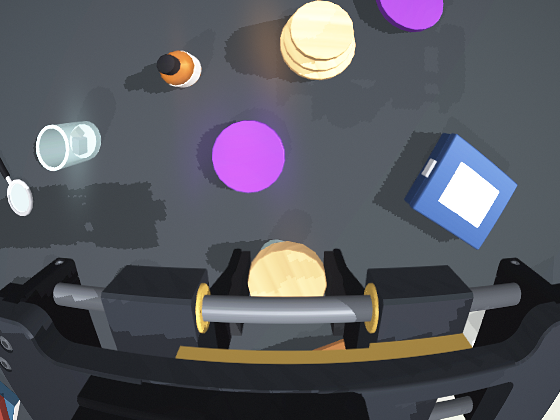

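Request:
{"op": "jog_arm", "data": {"series": [[[0.015, -0.009, 0], [0, 0, 0]], [[0.03, -0.018, 0], [0, 0, 0]], [[0.045, -0.026, 0], [0, 0, 0]], [[0.052, -0.03, 0], [0, 0, 0]], [[0.054, -0.0313, -0.01], [0, 0, 0]], [[0.054, -0.0313, -0.03], [0, 0, 0]], [[0.054, -0.0313, -0.045], [0, 0, 0]], [[0.054, -0.0313, -0.055], [0, 0, 0]]]}}

```text
t: 5.53
position: [0.6722, 0.1599, 0.094]
tcp_rot: [0.815, 0.579, -0.002, -0.001]
force: [-0.2, -0.4, -0.6]
finger_gap: 0.0406
```

Request:
{"op": "jog_arm", "data": {"series": [[[0, 0, -0.012], [0, 0, 0]], [[0, 0, -0.02], [0, 0, 0]], [[0, 0, -0.024], [0, 0, 0]], [[0, 0, -0.024], [0, 0, 0]], [[0, 0, -0.024], [0, 0, 0]], [[0, 0, -0.024], [0, 0, 0]]]}}

```text
t: 6.03
position: [0.6752, 0.1589, 0.0734]
tcp_rot: [0.816, 0.579, 0.001, 0.0]
force: [1.5, -0.2, 0.2]
finger_gap: 0.04
```

```bash
python3 - <<'E'
from w import *
for i in range(2): optics.camera('wrist')
s=sense();print(s['position'],s['finger_gap'],s['force'])
a=optics.camera('top');b=optics.camera('scene');print(sense()['position'])
A=cv2.resize(a['pixels'][120:200,180:260,::-1],(400,400),interpolation=3)
B=cv2.resize(b['pixels'][230:330,235:335,::-1],(400,400),interpolation=3)
cv2.imwrite('pics/pd.png',np.hstack([A,B]))
E
```

```text
[0.67518644 0.15892029 0.07348064] 0.040747612179376336 [-0.5534208   0.36287482  0.36668152]
[0.67495254 0.15886616 0.07320836]
```

View pics/pd.png

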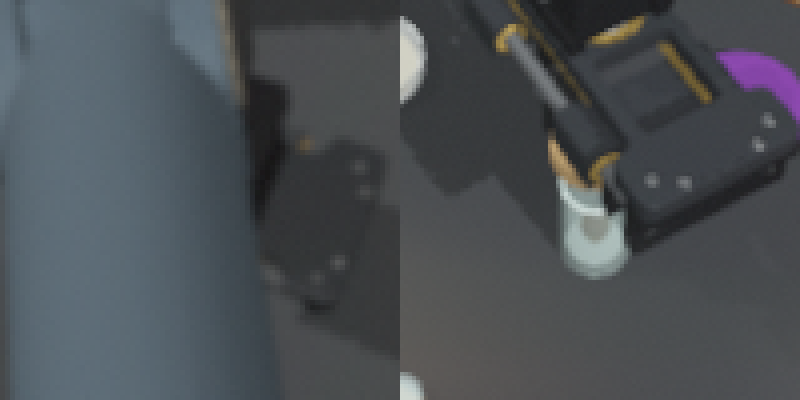

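Request:
{"op": "jog_arm", "data": {"series": [[[-0.0005, 0.0008, -0.004], [0, 0, 0]], [[-0.0005, 0.0008, -0.008], [0, 0, 0]], [[-0.0005, 0.0008, -0.012], [0, 0, 0]], [[-0.0005, 0.0008, -0.015], [0, 0, 0]], [[-0.0005, 0.0008, -0.0175], [0, 0, 0]], [[-0.0005, 0.0008, -0.019], [0, 0, 0]], [[-0.0005, 0.0008, -0.0205], [0, 0, 0]], [[-0.0005, 0.0008, -0.0205], [0, 0, 0]]]}}

```text
t: 6.9
position: [0.6741, 0.1596, 0.0519]
tcp_rot: [0.816, 0.579, -0.0, -0.0]
force: [0.9, 0.1, -0.1]
finger_gap: 0.0406
```

Request:
{"op": "jog_arm", "data": {"series": [[[0, 0, 0], [0, 0, 0]], [[0, 0, 0], [0, 0, 0]], [[0, 0, 0], [0, 0, 0]]]}}

```text
t: 7.15
position: [0.6741, 0.1597, 0.0522]
tcp_rot: [0.816, 0.579, 0.0, -0.0]
force: [0.9, -0.5, -0.2]
finger_gap: 0.0406
```

Request:
{"op": "jog_arm", "data": {"series": [[[0, 0, -0.0005], [0, 0, 0]], [[0, 0, -0.001], [0, 0, 0]], [[0, 0, -0.001], [0, 0, 0]], [[0, 0, -0.001], [0, 0, 0]]]}}

```text
t: 7.48
position: [0.6743, 0.1596, 0.0517]
tcp_rot: [0.816, 0.579, 0.0, 0.0]
force: [-1.7, -1.2, 3.6]
finger_gap: 0.0404
```

Request:
{"op": "jog_arm", "data": {"series": [[[0, 0, 0], [0, 0, 0]], [[0, 0, 0], [0, 0, 0]], [[0, 0, 0], [0, 0, 0]], [[0, 0, 0], [0, 0, 0]], [[0, 0, 0], [0, 0, 0]], [[0, 0, 0], [0, 0, 0]], [[0, 0, 0], [0, 0, 0]]], "gripper": -1}}

```text
t: 8.07
position: [0.674, 0.1596, 0.0509]
tcp_rot: [0.816, 0.579, -0.0, -0.0]
force: [-0.2, 0.7, -0.1]
finger_gap: 0.079
```

Request:
{"op": "jog_arm", "data": {"series": [[[0, 0, 0.01], [0, 0, 0]], [[0, 0, 0.03], [0, 0, 0]], [[0, 0, 0.055], [0, 0, 0]], [[0, 0, 0.08], [0, 0, 0]], [[-0.015, 0.008, 0.09], [0, 0, 0]], [[-0.035, 0.019, 0.09], [0, 0, 0]], [[-0.058, 0.032, 0.09], [0, 0, 0]], [[-0.08, 0.044, 0.09], [0, 0, 0]]]}}

```text
t: 8.73
position: [0.5935, 0.2041, 0.1423]
tcp_rot: [0.816, 0.578, 0.001, 0.0]
force: [0.0, 0.4, 0.4]
finger_gap: 0.0869
```

Request:
{"op": "jog_arm", "data": {"series": [[[-0.022, 0.012, 0], [0, 0, 0]], [[-0.044, 0.024, 0], [0, 0, 0]], [[-0.066, 0.036, 0], [0, 0, 0]], [[-0.085, 0.047, 0], [0, 0, 0]], [[-0.1, 0.055, -0.01], [0, 0, 0]], [[-0.109, 0.062, -0.02], [0, 0, 0]], [[-0.109, 0.062, -0.02], [0, 0, 0]], [[-0.109, 0.062, -0.02], [0, 0, 0]]]}}

```text
t: 9.4
position: [0.485, 0.2658, 0.1216]
tcp_rot: [0.815, 0.579, 0.0, 0.0]
force: [0.5, -0.3, 1.5]
finger_gap: 0.0871
```

```bash
python3 - <<'E'
from w import *
a=optics.camera('top');b=optics.camera('scene')
A=cv2.resize(a['pixels'][120:300,130:310,::-1],(400,400),interpolation=3)
B=cv2.resize(b['pixels'][210:310,255:405,::-1],(400,267),interpolation=3)
B=np.vstack([B,np.zeros((133,400,3),np.uint8)])
cv2.imwrite('pics/pd2.png',np.hstack([A,B]))
wl('c',.06,.025,.485,.2667)
wl('c',.06,.025,.485,.2667)
wl('c',.06,.025,.485,.2667)
for c in (a,b):
    P=cloud(c);m=(np.hypot(P[...,0]-.675,P[...,1]-.16)<.03)&(P[...,2]>.05)
    q=P[m];print(m.sum(),q[:,2].max(),np.median(q[:,:],0)); 
    A=np.c_[q[:,:2],np.ones(len(q))];t=q[:,2]>.066
    if t.sum()>20: print(np.linalg.lstsq(A[t],q[t,2],rcond=None)[0],t.sum())
E
```

```text
c t 9.5 tcp [0.4866 0.2651 0.122 ] ctr [0.4846 0.2665] n 2991 e 0.0001 zmed 0.0597 delta [-0.002   0.0014]
c t 9.55 tcp [0.4867 0.265  0.122 ] ctr [0.4846 0.2665] n 2999 e 0.0002 zmed 0.0597 delta [-0.0021  0.0015]
c t 9.6 tcp [0.4865 0.265  0.1218] ctr [0.4845 0.2665] n 2993 e 0.0002 zmed 0.0597 delta [-0.002   0.0015]
204 0.07563905600816123 [0.67362758 0.15893687 0.07056029]
[-0.01464109 -0.01585725  0.08336226] 192
389 0.07420875328549881 [0.67839883 0.163041   0.07057534]
[-0.01252572 -0.0152546   0.0817211 ] 329
```

View pics/pd2.png

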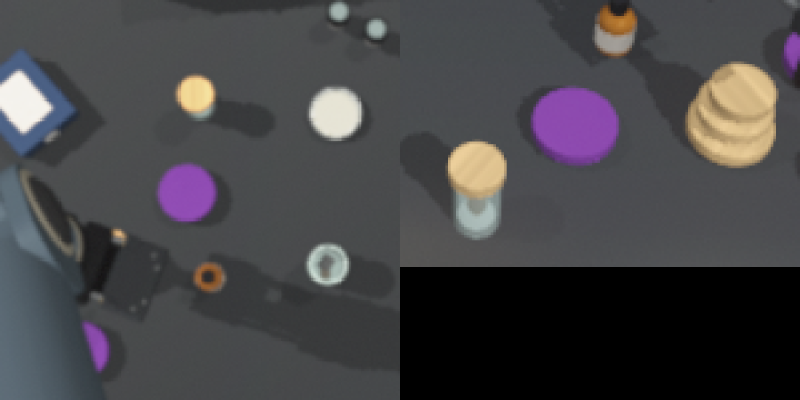

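Request:
{"op": "jog_arm", "data": {"series": [[[-0.002, 0.0015, -0.012], [0, 0, 0]], [[-0.002, 0.0015, -0.03], [0, 0, 0]], [[-0.002, 0.0015, -0.048], [0, 0, 0]], [[-0.002, 0.0015, -0.062], [0, 0, 0]], [[-0.002, 0.0015, -0.072], [0, 0, 0]], [[-0.002, 0.0015, -0.0775], [0, 0, 0]], [[-0.002, 0.0015, -0.0795], [0, 0, 0]], [[-0.002, 0.0015, -0.0795], [0, 0, 0]]]}}

```text
t: 10.32
position: [0.4834, 0.267, 0.0415]
tcp_rot: [0.816, 0.578, 0.0, 0.0]
force: [-0.2, -0.3, 0.0]
finger_gap: 0.0869
```

Request:
{"op": "jog_arm", "data": {"series": [[[0, 0, 0], [0, 0, 0]], [[0, 0, 0], [0, 0, 0]]]}}

```text
t: 10.48
position: [0.4837, 0.2674, 0.0424]
tcp_rot: [0.816, 0.579, 0.001, -0.0]
force: [-0.6, -0.1, -0.2]
finger_gap: 0.0869
```

Request:
{"op": "jog_arm", "data": {"series": [[[0.0005, -0.0005, 0], [0, 0, 0]], [[0.0005, -0.0005, 0], [0, 0, 0]], [[0.0005, -0.0005, 0], [0, 0, 0]], [[0.0005, -0.0005, 0], [0, 0, 0]], [[0.0005, -0.0005, 0], [0, 0, 0]], [[0.0005, -0.0005, 0], [0, 0, 0]], [[0.0005, -0.0005, 0], [0, 0, 0]]], "gripper": 1}}

```text
t: 11.07
position: [0.4835, 0.2666, 0.0416]
tcp_rot: [0.816, 0.579, 0.0, -0.0]
force: [0.1, 0.7, 0.4]
finger_gap: 0.0495
```

Request:
{"op": "jog_arm", "data": {"series": [[[0, 0, 0.006], [0, 0, 0]], [[0, 0, 0.016], [0, 0, 0]], [[0, 0, 0.032], [0, 0, 0]], [[0, 0, 0.052], [0, 0, 0]], [[0, 0, 0.07], [0, 0, 0]], [[0, 0, 0.084], [0, 0, 0]], [[0, -0.01, 0.09], [0, 0, 0]], [[0, -0.025, 0.09], [0, 0, 0]]]}}

```text
t: 11.73
position: [0.4844, 0.2427, 0.1336]
tcp_rot: [0.815, 0.58, 0.002, -0.0]
force: [0.8, -0.3, -0.2]
finger_gap: 0.0494
```

Request:
{"op": "jog_arm", "data": {"series": [[[0, -0.02, 0], [0, 0, 0]], [[0, -0.04, 0], [0, 0, 0]], [[0, -0.06, 0], [0, 0, 0]], [[0, -0.08, 0], [0, 0, 0]], [[0, -0.095, 0], [0, 0, 0]], [[0, -0.105, 0], [0, 0, 0]], [[0, -0.11, 0], [0, 0, 0]], [[0, -0.11, 0], [0, 0, 0]]]}}

```text
t: 12.4
position: [0.4832, 0.1297, 0.1312]
tcp_rot: [0.816, 0.577, -0.001, 0.0]
force: [-0.7, -0.2, -0.7]
finger_gap: 0.0493
```

```bash
python3 - <<'E'
from w import *
for i in range(2): optics.camera('wrist')
wl('jc',.062,.0205,.4835,.005,rad=.035,wood=False)
wl('jc',.062,.0205,.4835,.005,rad=.035,wood=False,tol=.003,save='pics/w2.png')
s=sense();print(s['position'],s['finger_gap'])
E
```

```text
jc t 12.5 tcp [0.4835 0.132  0.1314] ctr [0.4824 0.0061] n 291 e 0.0012 zmed 0.0612 delta [-0.0011 -0.126 ]
jc t 12.55 tcp [0.4835 0.1325 0.1315] ctr [0.4826 0.0054] n 238 e 0.0009 zmed 0.0614 delta [-0.0009 -0.1271]
[0.48349747 0.13267597 0.13145549] 0.04963930481986713
```

Request:
{"op": "jog_arm", "data": {"series": [[[0, -0.02, 0], [0, 0, 0]], [[0, -0.04, 0], [0, 0, 0]], [[0, -0.06, 0], [0, 0, 0]], [[0, -0.08, 0], [0, 0, 0]], [[-0.001, -0.1, 0], [0, 0, 0]], [[-0.001, -0.115, 0], [0, 0, 0]], [[-0.001, -0.124, 0], [0, 0, 0]], [[-0.001, -0.1275, -0.01], [0, 0, 0]]]}}

```text
t: 13.27
position: [0.4842, 0.0035, 0.1227]
tcp_rot: [0.816, 0.578, 0.002, 0.001]
force: [0.3, -0.6, 0.4]
finger_gap: 0.0497
```

Request:
{"op": "jog_arm", "data": {"series": [[[0, 0, -0.015], [0, 0, 0]], [[0, 0, -0.03], [0, 0, 0]], [[0, 0, -0.042], [0, 0, 0]], [[0, 0, -0.047], [0, 0, 0]], [[0, 0, -0.047], [0, 0, 0]], [[0, 0, -0.047], [0, 0, 0]], [[0, 0, -0.047], [0, 0, 0]], [[0, 0, -0.047], [0, 0, 0]]]}}

```text
t: 13.93
position: [0.4832, 0.0044, 0.0752]
tcp_rot: [0.816, 0.579, 0.001, 0.0]
force: [0.2, 1.1, 0.7]
finger_gap: 0.0493
```

```bash
python3 - <<'E'
from w import *
for i in range(1): optics.camera('wrist')
s=sense();print(s['position'],s['finger_gap'],s['force'])
b=optics.camera('scene')
cv2.imwrite('pics/pc.png',cv2.resize(b['pixels'][140:240,235:335,::-1],(500,500),interpolation=3))
E
```

```text
[0.48313946 0.00433649 0.07518861] 0.04945505028309498 [ 0.23312602  0.6033062  -0.14532206]
```

View pics/pc.png

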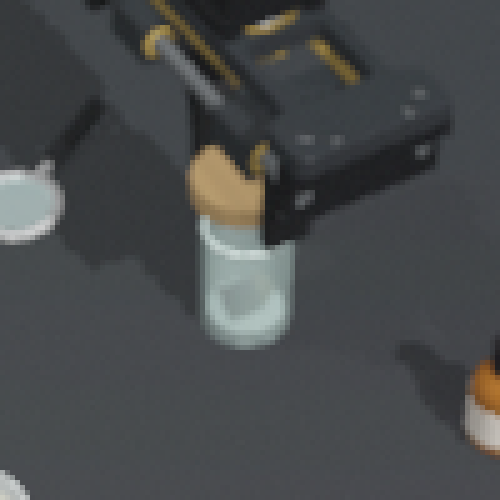

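Request:
{"op": "jog_arm", "data": {"series": [[[-0.0005, 0.0008, -0.004], [0, 0, 0]], [[-0.0005, 0.0008, -0.008], [0, 0, 0]], [[-0.0005, 0.0008, -0.012], [0, 0, 0]], [[-0.0005, 0.0008, -0.015], [0, 0, 0]], [[-0.0005, 0.0008, -0.0172], [0, 0, 0]], [[-0.0005, 0.0008, -0.0187], [0, 0, 0]], [[-0.0005, 0.0008, -0.0192], [0, 0, 0]], [[-0.0005, 0.0008, -0.0192], [0, 0, 0]]]}}

```text
t: 14.7
position: [0.482, 0.0048, 0.0555]
tcp_rot: [0.816, 0.579, -0.0, -0.0]
force: [-1.9, -0.2, 3.4]
finger_gap: 0.0497
```

Request:
{"op": "jog_arm", "data": {"series": [[[0, 0, -0.0004], [0, 0, 0]], [[0, 0, -0.0008], [0, 0, 0]], [[0, 0, -0.0008], [0, 0, 0]], [[0, 0, -0.0008], [0, 0, 0]]]}}

```text
t: 15.03
position: [0.4822, 0.0048, 0.0555]
tcp_rot: [0.816, 0.579, 0.0, -0.0]
force: [-4.2, -1.0, 9.4]
finger_gap: 0.0498
```

Request:
{"op": "jog_arm", "data": {"series": [[[0, 0, 0.0006], [0, 0, 0]], [[0, 0, 0.0006], [0, 0, 0]]]}}

```text
t: 15.2
position: [0.4824, 0.0048, 0.0555]
tcp_rot: [0.816, 0.579, 0.0, 0.0]
force: [-1.4, 0.1, 4.8]
finger_gap: 0.0492
```

Request:
{"op": "jog_arm", "data": {"series": [[[0, 0, 0], [0, 0, 0]], [[0, 0, 0], [0, 0, 0]], [[0, 0, 0], [0, 0, 0]], [[0, 0, 0], [0, 0, 0]], [[0, 0, 0], [0, 0, 0]], [[0, 0, 0], [0, 0, 0]], [[0, 0, 0], [0, 0, 0]]], "gripper": -1}}

```text
t: 15.78
position: [0.482, 0.0049, 0.0551]
tcp_rot: [0.816, 0.579, -0.0, -0.0]
force: [-0.6, -0.2, 0.1]
finger_gap: 0.0845
```

Request:
{"op": "jog_arm", "data": {"series": [[[0, 0, 0.01], [0, 0, 0]], [[0, 0, 0.03], [0, 0, 0]], [[0, 0, 0.05], [0, 0, 0]], [[0, 0, 0.065], [0, 0, 0]], [[0, 0.015, 0.07], [0, 0, 0]], [[0, 0.038, 0.07], [0, 0, 0]], [[0, 0.062, 0.07], [0, 0, 0]], [[0.001, 0.085, 0.07], [0, 0, 0]]]}}

```text
t: 16.45
position: [0.4831, 0.0908, 0.1263]
tcp_rot: [0.816, 0.578, 0.001, 0.0]
force: [-0.5, 0.0, 0.5]
finger_gap: 0.0871
```

Request:
{"op": "jog_arm", "data": {"series": [[[0, 0.025, 0], [0, 0, 0]], [[0, 0.05, 0], [0, 0, 0]], [[0.001, 0.075, 0], [0, 0, 0]], [[0.002, 0.1, 0], [0, 0, 0]], [[0.003, 0.125, -0.01], [0, 0, 0]], [[0.003, 0.15, -0.02], [0, 0, 0]], [[0.003, 0.168, -0.03], [0, 0, 0]], [[0.003, 0.175, -0.03], [0, 0, 0]]]}}

```text
t: 17.12
position: [0.4846, 0.2679, 0.0942]
tcp_rot: [0.814, 0.58, -0.001, -0.001]
force: [1.0, 1.0, 0.1]
finger_gap: 0.0868
```

```bash
python3 - <<'E'
from w import *
b=optics.camera('scene')
cv2.imwrite('pics/pc2.png',cv2.resize(b['pixels'][150:300,215:440,::-1],(750,500),interpolation=3))
for i in range(2): optics.camera('wrist')
wl('b',.04,.0295,.485,.2655)
wl('b',.04,.0295,.485,.2655)
P=cloud(b);m=(np.hypot(P[...,0]-.4845,P[...,1]-.005)<.03)&(P[...,2]>.07);q=P[m]
print(np.linalg.lstsq(np.c_[q[:,:2],np.ones(len(q))],q[:,2],rcond=None)[0],np.median(q,0),m.sum(),sense()['position'])
E
```

```text
b t 17.27 tcp [0.4863 0.2645 0.0958] ctr [0.4862 0.2651] n 3669 e 0.0002 zmed 0.0398 delta [-0.0001  0.0006]
b t 17.32 tcp [0.4866 0.2636 0.0959] ctr [0.4862 0.2651] n 3632 e 0.0002 zmed 0.0398 delta [-0.0004  0.0015]
[-0.02136105 -0.00896306  0.08542246] [0.48660736 0.00704653 0.07505459] 273 [0.48674229 0.26325516 0.09597116]
```

View pics/pc2.png

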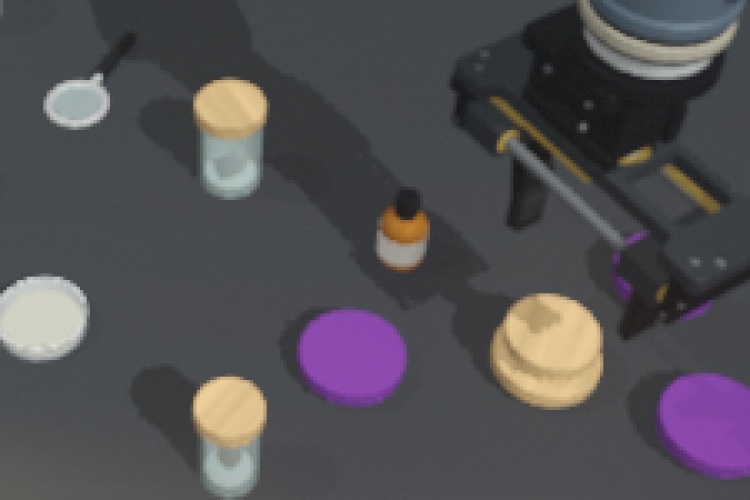

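Request:
{"op": "jog_arm", "data": {"series": [[[-0.0005, 0.0019, -0.012], [0, 0, 0]], [[-0.0005, 0.0019, -0.03], [0, 0, 0]], [[-0.0005, 0.0019, -0.046], [0, 0, 0]], [[-0.0005, 0.0019, -0.06], [0, 0, 0]], [[-0.0005, 0.0019, -0.068], [0, 0, 0]], [[-0.0005, 0.0019, -0.0725], [0, 0, 0]], [[-0.0005, 0.0019, -0.074], [0, 0, 0]], [[-0.0005, 0.0019, -0.074], [0, 0, 0]]]}}

```text
t: 18.03
position: [0.4858, 0.2666, 0.0212]
tcp_rot: [0.816, 0.578, 0.0, 0.0]
force: [0.2, -0.3, 0.2]
finger_gap: 0.0872
```

Request:
{"op": "jog_arm", "data": {"series": [[[0, 0, 0], [0, 0, 0]], [[0, 0, 0], [0, 0, 0]]]}}

```text
t: 18.2
position: [0.4861, 0.2671, 0.0219]
tcp_rot: [0.816, 0.579, 0.001, -0.0]
force: [0.1, -0.6, -0.2]
finger_gap: 0.0868
```

Request:
{"op": "jog_arm", "data": {"series": [[[0, -0.0018, 0], [0, 0, 0]], [[0, -0.0018, 0], [0, 0, 0]], [[0, -0.0018, 0], [0, 0, 0]], [[0, -0.0018, 0], [0, 0, 0]], [[0, -0.0018, 0], [0, 0, 0]], [[0, -0.0018, 0], [0, 0, 0]]], "gripper": 1}}

```text
t: 18.7
position: [0.4856, 0.2651, 0.0212]
tcp_rot: [0.816, 0.579, 0.0, -0.0]
force: [0.1, -0.3, 1.1]
finger_gap: 0.0584
```

Request:
{"op": "jog_arm", "data": {"series": [[[0, 0, 0.006], [0, 0, 0]], [[0, 0, 0.016], [0, 0, 0]], [[0, 0, 0.032], [0, 0, 0]], [[0, 0, 0.052], [0, 0, 0]], [[0, 0, 0.072], [0, 0, 0]], [[0, 0, 0.092], [0, 0, 0]], [[0, 0, 0.105], [0, 0, 0]], [[0.005, -0.01, 0.11], [0, 0, 0]]]}}

```text
t: 19.37
position: [0.491, 0.2578, 0.1344]
tcp_rot: [0.815, 0.58, 0.003, -0.001]
force: [0.8, 0.1, -1.0]
finger_gap: 0.0584
```

Request:
{"op": "jog_arm", "data": {"series": [[[0.008, -0.022, 0], [0, 0, 0]], [[0.016, -0.044, 0], [0, 0, 0]], [[0.024, -0.066, 0], [0, 0, 0]], [[0.032, -0.088, 0], [0, 0, 0]], [[0.04, -0.11, 0], [0, 0, 0]], [[0.048, -0.132, 0], [0, 0, 0]], [[0.056, -0.154, 0], [0, 0, 0]], [[0.064, -0.176, 0], [0, 0, 0]]]}}

```text
t: 20.03
position: [0.5546, 0.0767, 0.1311]
tcp_rot: [0.816, 0.578, -0.0, 0.0]
force: [0.1, -0.1, 0.2]
finger_gap: 0.0584
```

Request:
{"op": "jog_arm", "data": {"series": [[[0.008, -0.022, 0], [0, 0, 0]], [[0.016, -0.044, 0], [0, 0, 0]], [[0.024, -0.066, 0], [0, 0, 0]], [[0.032, -0.088, 0], [0, 0, 0]], [[0.04, -0.11, 0], [0, 0, 0]], [[0.048, -0.13, 0], [0, 0, 0]], [[0.05, -0.14, 0], [0, 0, 0]], [[0.05, -0.14, 0], [0, 0, 0]]]}}

```text
t: 20.7
position: [0.6043, -0.0651, 0.1311]
tcp_rot: [0.817, 0.576, -0.001, 0.001]
force: [1.1, 0.2, 0.3]
finger_gap: 0.0585
```

```bash
python3 - <<'E'
from w import *
for i in range(3): optics.camera('wrist')
s=sense();print(s['position'],s['finger_gap'],s['force'],s['joint_pos'])
wl('ja',.07,.0295,.477,-.284,rad=.045,wood=False,tol=.003)
wl('ja',.07,.0295,.477,-.284,rad=.045,wood=False,tol=.004)
wl('jb',.066,.025,.64,-.1645,rad=.045,wood=False,tol=.003)
E
```

```text
[ 0.60396098 -0.05945683  0.13090997] 0.058334175173452574 [ 0.39637894  0.63856241 -0.1775621 ] [-0.11737274  0.45263367  0.19581072  1.80367866 -0.11067913  0.89690118
  1.36393916]
ja t 20.85 tcp [ 0.604  -0.0595  0.1309] ctr [ 0.477  -0.2831] n 460 e 0.0012 zmed 0.0692 delta [-0.127  -0.2236]
ja t 20.9 tcp [ 0.604 -0.059  0.131] ctr [ 0.4771 -0.2825] n 507 e 0.0013 zmed 0.0691 delta [-0.1269 -0.2235]
jb t 20.95 tcp [ 0.6042 -0.059   0.1311] ctr [ 0.6392 -0.1642] n 77 e 0.0012 zmed 0.0653 delta [ 0.035  -0.1052]
```

Request:
{"op": "jog_arm", "data": {"series": [[[0.007, -0.02, 0], [0, 0, 0]], [[0.014, -0.04, 0], [0, 0, 0]], [[0.021, -0.06, 0], [0, 0, 0]], [[0.027, -0.08, 0], [0, 0, 0]], [[0.032, -0.095, 0], [0, 0, 0]], [[0.034, -0.102, 0], [0, 0, 0]], [[0.035, -0.1053, -0.005], [0, 0, 0]], [[0.035, -0.1053, -0.01], [0, 0, 0]]]}}

```text
t: 21.67
position: [0.6397, -0.1661, 0.1209]
tcp_rot: [0.816, 0.579, 0.0, -0.0]
force: [0.2, 1.0, -0.6]
finger_gap: 0.0588
```

Request:
{"op": "jog_arm", "data": {"series": [[[0, 0, -0.015], [0, 0, 0]], [[0, 0, -0.028], [0, 0, 0]], [[0, 0, -0.037], [0, 0, 0]], [[0, 0, -0.041], [0, 0, 0]], [[0, 0, -0.041], [0, 0, 0]], [[0, 0, -0.041], [0, 0, 0]], [[0, 0, -0.041], [0, 0, 0]], [[0, 0, -0.041], [0, 0, 0]]]}}

```text
t: 22.33
position: [0.6401, -0.1664, 0.0809]
tcp_rot: [0.816, 0.579, 0.001, 0.0]
force: [0.3, 0.3, -0.7]
finger_gap: 0.0585
```

```bash
python3 - <<'E'
from w import *
for i in range(1): optics.camera('wrist')
s=sense();print(s['position'],s['finger_gap'],s['force'])
b=optics.camera('scene')
cv2.imwrite('pics/pb.png',cv2.resize(b['pixels'][140:240,135:235,::-1],(500,500),interpolation=3))
E
```

```text
[ 0.64004389 -0.16642958  0.08092471] 0.058283823012264105 [-0.53422805 -0.20407737 -0.72562245]
```

View pics/pb.png

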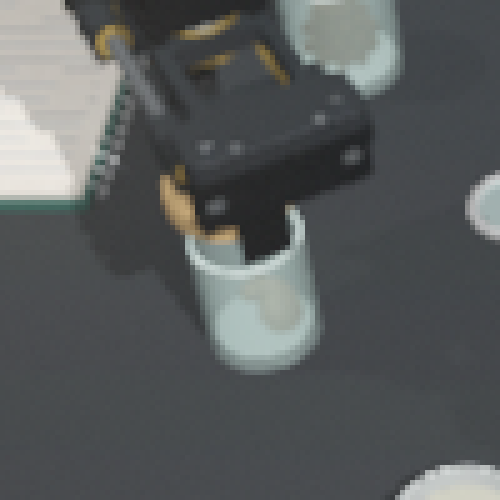

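```bash
python3 - <<'E'
from w import *
b=optics.camera('scene');P=cloud(b);im=b['pixels'].astype(int)
jars(b,'ab',z0=.0013)
m=(im[...,0]-im[...,2]>40)&(np.hypot(P[...,0]-.64,P[...,1]+.165)<.06)
print(m.sum(),P[m].min(0),P[m].max(0))
f=210/np.tan(np.radians(b['fovy'])/2)
def pr(p):
    q=b['camera_from_world']@np.r_[p,1];return (f*q[:2]/q[2]+[b['cx'],b['cy']]).round(1)
s=sense()
print('tcp px',pr(s['position']),'rim',pr([.642,-.164,.066]),'lidpx u',np.nonzero(m)[1].min(),np.nonzero(m)[1].max())
th=np.linspace(0,6.28,60)
for z in (.087,.099):print('expected lid umin',min(pr([.6415+.0295*np.cos(t),-.165+.0295*np.sin(t),z])[0] for t in th))
wl('held',.0995,.0295,.64,-.166,rad=.05,tol=.008,save='pics/w3.png')
E
```

```text
jar a [ 0.4791 -0.2834] n 77 med|e|mm 1.39
jar b [ 0.6417 -0.1639] n 47 med|e|mm 0.99
106 [ 0.62829984 -0.21242859  0.08792995] [ 0.67121536 -0.12318474  0.19578182]
tcp px [182.4 180.9] rim [183.5 186.6] lidpx u 154 191
expected lid umin 168.6
expected lid umin 167.5
held t 22.48 tcp [ 0.6399 -0.1664  0.0807] ctr [ 0.6394 -0.1662] n 6564 e 0.0006 zmed 0.0992 delta [-0.0005  0.0002]
```

View pics/w3.png

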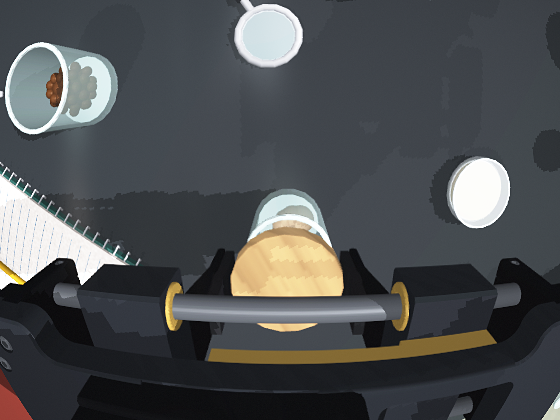

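Request:
{"op": "jog_arm", "data": {"series": [[[-0.0003, 0.0018, -0.004], [0, 0, 0]], [[-0.0003, 0.0018, -0.008], [0, 0, 0]], [[-0.0003, 0.0018, -0.012], [0, 0, 0]], [[-0.0003, 0.0018, -0.0155], [0, 0, 0]], [[-0.0003, 0.0018, -0.018], [0, 0, 0]], [[-0.0003, 0.0018, -0.0198], [0, 0, 0]], [[-0.0003, 0.0018, -0.0205], [0, 0, 0]], [[-0.0003, 0.0018, -0.0205], [0, 0, 0]]]}}

```text
t: 23.2
position: [0.6392, -0.1645, 0.0595]
tcp_rot: [0.816, 0.579, -0.0, -0.0]
force: [-0.3, 0.4, -0.1]
finger_gap: 0.0583
```

Request:
{"op": "jog_arm", "data": {"series": [[[0, 0, -0.0003], [0, 0, 0]], [[0, 0, -0.0003], [0, 0, 0]], [[0, 0, -0.0003], [0, 0, 0]]]}}

```text
t: 23.45
position: [0.6394, -0.1645, 0.0595]
tcp_rot: [0.816, 0.579, 0.0, 0.0]
force: [0.4, 0.2, -0.1]
finger_gap: 0.0584
```

Request:
{"op": "jog_arm", "data": {"series": [[[0, 0, -0.0004], [0, 0, 0]], [[0, 0, -0.0008], [0, 0, 0]], [[0, 0, -0.0008], [0, 0, 0]], [[0, 0, -0.0008], [0, 0, 0]]]}}

```text
t: 23.78
position: [0.6395, -0.1645, 0.0592]
tcp_rot: [0.816, 0.579, 0.0, 0.0]
force: [-0.9, 0.2, 4.8]
finger_gap: 0.0584
```

Request:
{"op": "jog_arm", "data": {"series": [[[0, 0, 0.0003], [0, 0, 0]], [[0, 0, 0.0003], [0, 0, 0]], [[0, 0, 0.0003], [0, 0, 0]], [[0, 0, 0.0003], [0, 0, 0]], [[0, 0, 0.0003], [0, 0, 0]], [[0, 0, 0.0003], [0, 0, 0]]], "gripper": -1}}

```text
t: 24.28
position: [0.6392, -0.1644, 0.0586]
tcp_rot: [0.816, 0.579, -0.0, -0.0]
force: [0.0, -1.0, 0.5]
finger_gap: 0.085
```

Request:
{"op": "jog_arm", "data": {"series": [[[0, 0, 0.008], [0, 0, 0]], [[0, 0, 0.02], [0, 0, 0]], [[0, 0, 0.04], [0, 0, 0]], [[0, 0, 0.06], [0, 0, 0]], [[0, 0, 0.075], [0, 0, 0]], [[-0.003, 0.009, 0.08], [0, 0, 0]], [[-0.01, 0.028, 0.08], [0, 0, 0]], [[-0.018, 0.05, 0.08], [0, 0, 0]]]}}

```text
t: 24.95
position: [0.6212, -0.115, 0.14]
tcp_rot: [0.816, 0.578, 0.001, 0.001]
force: [-0.1, 0.6, -0.8]
finger_gap: 0.0871
```

Request:
{"op": "jog_arm", "data": {"series": [[[-0.008, 0.023, 0], [0, 0, 0]], [[-0.016, 0.046, 0], [0, 0, 0]], [[-0.024, 0.069, 0], [0, 0, 0]], [[-0.032, 0.092, 0], [0, 0, 0]], [[-0.04, 0.115, 0], [0, 0, 0]], [[-0.048, 0.138, 0], [0, 0, 0]], [[-0.056, 0.161, 0], [0, 0, 0]], [[-0.064, 0.184, 0], [0, 0, 0]]]}}

```text
t: 25.62
position: [0.5561, 0.0713, 0.1391]
tcp_rot: [0.815, 0.579, 0.0, -0.0]
force: [0.7, -1.5, -0.9]
finger_gap: 0.0869
```

Request:
{"op": "jog_arm", "data": {"series": [[[-0.008, 0.023, 0], [0, 0, 0]], [[-0.016, 0.046, 0], [0, 0, 0]], [[-0.024, 0.069, 0], [0, 0, 0]], [[-0.033, 0.092, -0.01], [0, 0, 0]], [[-0.043, 0.115, -0.025], [0, 0, 0]], [[-0.054, 0.138, -0.04], [0, 0, 0]], [[-0.064, 0.161, -0.055], [0, 0, 0]], [[-0.069, 0.18, -0.06], [0, 0, 0]]]}}

```text
t: 26.28
position: [0.4847, 0.2512, 0.0771]
tcp_rot: [0.815, 0.58, -0.002, -0.001]
force: [1.2, -0.1, 0.2]
finger_gap: 0.0872
```

```bash
python3 - <<'E'
from w import *
b=optics.camera('scene')
for i in range(4): optics.camera('wrist')
wl('a',.02,.034,.487,.266);wl('a',.02,.034,.487,.266)
print(sense()['position'])
for k,x,y,z in (('b',.641,-.164,.072),('c',.484,.005,.07),('d',.675,.16,.066)):
    P=cloud(b);m=(np.hypot(P[...,0]-x,P[...,1]-y)<.035)&(P[...,2]>z);q=P[m]
    print(k,np.linalg.lstsq(np.c_[q[:,:2],np.ones(len(q))],q[:,2],rcond=None)[0][:2],np.median(q,0),m.sum())
E
```

```text
a t 26.53 tcp [0.4886 0.2489 0.0793] ctr [0.4875 0.2659] n 4899 e 0.0003 zmed 0.0198 delta [-0.0011  0.017 ]
a t 26.58 tcp [0.4889 0.2484 0.0794] ctr [0.4875 0.2659] n 4877 e 0.0002 zmed 0.0198 delta [-0.0014  0.0175]
[0.48907864 0.2482411  0.07951371]
b [-0.00866515 -0.04138108] [ 0.64350234 -0.16065022  0.07894558] 411
c [-0.02175287 -0.01485973] [0.48688114 0.0068704  0.07511578] 276
d [-0.01611643 -0.03107967] [0.67598547 0.16163002 0.07098852] 327
```

Request:
{"op": "jog_arm", "data": {"series": [[[-0.0005, 0.008, -0.005], [0, 0, 0]], [[-0.0016, 0.0165, -0.015], [0, 0, 0]], [[-0.0016, 0.0177, -0.035], [0, 0, 0]], [[-0.0016, 0.0177, -0.052], [0, 0, 0]], [[-0.0016, 0.0177, -0.064], [0, 0, 0]], [[-0.0016, 0.0177, -0.072], [0, 0, 0]], [[-0.0016, 0.0177, -0.0755], [0, 0, 0]], [[-0.0016, 0.0177, -0.0755], [0, 0, 0]]]}}

```text
t: 27.3
position: [0.4863, 0.267, 0.0025]
tcp_rot: [0.816, 0.579, -0.001, -0.0]
force: [-0.9, -0.5, -0.6]
finger_gap: 0.0873
```

Request:
{"op": "jog_arm", "data": {"series": [[[0, 0, 0], [0, 0, 0]], [[0, 0, 0], [0, 0, 0]]]}}

```text
t: 27.47
position: [0.4873, 0.2675, 0.0041]
tcp_rot: [0.816, 0.579, 0.001, 0.0]
force: [-0.6, 0.3, 0.5]
finger_gap: 0.087
```

Request:
{"op": "jog_arm", "data": {"series": [[[0, -0.0012, 0], [0, 0, 0]], [[0, -0.0012, 0], [0, 0, 0]], [[0, -0.0012, 0], [0, 0, 0]], [[0, -0.0012, 0], [0, 0, 0]], [[0, -0.0012, 0], [0, 0, 0]], [[0, -0.0012, 0], [0, 0, 0]]], "gripper": 1, "squeeze": 15}}

```text
t: 27.97
position: [0.4868, 0.2661, 0.0037]
tcp_rot: [0.816, 0.579, 0.0, -0.0]
force: [-0.0, -1.1, 3.1]
finger_gap: 0.0676
```

Request:
{"op": "jog_arm", "data": {"series": [[[0, 0, 0.006], [0, 0, 0]], [[0, 0, 0.016], [0, 0, 0]], [[0, 0, 0.032], [0, 0, 0]], [[0, 0, 0.052], [0, 0, 0]], [[0, 0, 0.075], [0, 0, 0]], [[0, 0, 0.1], [0, 0, 0]], [[0, 0, 0.122], [0, 0, 0]], [[0, 0, 0.138], [0, 0, 0]]]}}

```text
t: 28.63
position: [0.4874, 0.2664, 0.1444]
tcp_rot: [0.816, 0.579, 0.002, -0.0]
force: [0.3, -0.2, -0.3]
finger_gap: 0.067
```

Request:
{"op": "jog_arm", "data": {"series": [[[0, -0.01, 0], [0, 0, 0]], [[0.002, -0.03, 0], [0, 0, 0]], [[0.004, -0.053, 0], [0, 0, 0]], [[0.006, -0.076, 0], [0, 0, 0]], [[0.008, -0.099, 0], [0, 0, 0]], [[0.01, -0.122, 0], [0, 0, 0]], [[0.012, -0.145, 0], [0, 0, 0]], [[0.014, -0.168, 0], [0, 0, 0]]]}}

```text
t: 29.3
position: [0.4998, 0.0959, 0.1408]
tcp_rot: [0.816, 0.578, -0.001, -0.0]
force: [-0.7, -0.1, 0.5]
finger_gap: 0.0677
```

Request:
{"op": "jog_arm", "data": {"series": [[[0, -0.023, 0], [0, 0, 0]], [[0, -0.046, 0], [0, 0, 0]], [[0, -0.069, 0], [0, 0, 0]], [[-0.001, -0.092, 0], [0, 0, 0]], [[-0.002, -0.115, 0], [0, 0, 0]], [[-0.004, -0.138, 0], [0, 0, 0]], [[-0.006, -0.161, 0], [0, 0, 0]], [[-0.008, -0.184, 0], [0, 0, 0]]]}}

```text
t: 29.97
position: [0.4913, -0.0876, 0.1408]
tcp_rot: [0.816, 0.578, -0.001, -0.0]
force: [0.7, -0.1, -1.2]
finger_gap: 0.0676
```

Request:
{"op": "jog_arm", "data": {"series": [[[-0.003, -0.023, 0], [0, 0, 0]], [[-0.005, -0.044, 0], [0, 0, 0]], [[-0.006, -0.063, 0], [0, 0, 0]], [[-0.007, -0.078, 0], [0, 0, 0]], [[-0.008, -0.088, 0], [0, 0, 0]], [[-0.008, -0.09, 0], [0, 0, 0]], [[-0.008, -0.09, 0], [0, 0, 0]], [[-0.008, -0.09, 0], [0, 0, 0]]]}}

```text
t: 30.63
position: [0.4845, -0.175, 0.1411]
tcp_rot: [0.815, 0.579, 0.0, -0.001]
force: [0.3, 1.1, -0.0]
finger_gap: 0.0676
```

```bash
python3 - <<'E'
from w import *
for i in range(3): optics.camera('wrist')
s=sense();p=s['position'];print(p,s['tcp_rot'],s['finger_gap'],s['joint_pos'])
wl('ja',.07,.0295,.477,-.283,rad=.045,wood=False,tol=.003)
wl('held',p[2]+.016,.034,p[0],p[1],rad=.05,tol=.008)
E
```

```text
[ 0.48482968 -0.17479172  0.1412543 ] [ 8.15048039e-01  5.79393299e-01  8.88943291e-05 -3.01823801e-04] 0.06767586944326243 [ 0.02375159  0.30707265  0.29271717  2.00945519 -0.11795535  0.84120893
  1.61832389]
ja t 30.78 tcp [ 0.4848 -0.1748  0.1413] ctr [ 0.4764 -0.2841] n 620 e 0.0009 zmed 0.0694 delta [-0.0085 -0.1093]
held t 30.83 tcp [ 0.4848 -0.175   0.1413] ctr [ 0.4844 -0.1747] n 8810 e 0.0004 zmed 0.1574 delta [-0.0004  0.0002]
```

Request:
{"op": "jog_arm", "data": {"series": [[[-0.001, -0.02, 0], [0, 0, 0]], [[-0.003, -0.04, 0], [0, 0, 0]], [[-0.004, -0.06, 0], [0, 0, 0]], [[-0.006, -0.08, 0], [0, 0, 0]], [[-0.007, -0.096, 0], [0, 0, 0]], [[-0.008, -0.105, 0], [0, 0, 0]], [[-0.008, -0.1088, -0.005], [0, 0, 0]], [[-0.008, -0.1088, -0.01], [0, 0, 0]]]}}

```text
t: 31.55
position: [0.4768, -0.2851, 0.1311]
tcp_rot: [0.816, 0.578, 0.0, 0.0]
force: [0.1, 0.3, -0.6]
finger_gap: 0.0674
```

Request:
{"op": "jog_arm", "data": {"series": [[[0, 0, -0.015], [0, 0, 0]], [[0, 0, -0.028], [0, 0, 0]], [[0, 0, -0.039], [0, 0, 0]], [[0, 0, -0.044], [0, 0, 0]], [[0, 0, -0.044], [0, 0, 0]], [[0, 0, -0.044], [0, 0, 0]], [[0, 0, -0.044], [0, 0, 0]], [[0, 0, -0.044], [0, 0, 0]]]}}

```text
t: 32.22
position: [0.4772, -0.285, 0.0881]
tcp_rot: [0.816, 0.579, 0.0, 0.001]
force: [0.2, 0.5, -0.7]
finger_gap: 0.0675
```

```bash
python3 - <<'E'
from w import *
optics.camera('wrist');p=sense()['position']
wl('held',p[2]+.016,.034,p[0],p[1],rad=.05,tol=.008)
jars(optics.camera('scene'),'a',z0=.0013)
E
```

```text
held t 32.27 tcp [ 0.4771 -0.285   0.088 ] ctr [ 0.4767 -0.2848] n 8790 e 0.0006 zmed 0.1041 delta [-0.0004  0.0002]
jar a [ 0.4791 -0.2834] n 45 med|e|mm 1.29
```

Request:
{"op": "jog_arm", "data": {"series": [[[0, 0.001, -0.005], [0, 0, 0]], [[0, 0.001, -0.01], [0, 0, 0]], [[0, 0.001, -0.014], [0, 0, 0]], [[0, 0.001, -0.0175], [0, 0, 0]], [[0, 0.001, -0.02], [0, 0, 0]], [[0, 0.001, -0.0215], [0, 0, 0]], [[0, 0.001, -0.0218], [0, 0, 0]], [[0, 0.001, -0.0218], [0, 0, 0]]]}}

```text
t: 33.03
position: [0.4765, -0.2837, 0.0657]
tcp_rot: [0.816, 0.579, -0.0, -0.0]
force: [-0.8, 1.6, 2.8]
finger_gap: 0.0676
```

Request:
{"op": "jog_arm", "data": {"series": [[[0, 0, -0.0003], [0, 0, 0]], [[0, 0, -0.0003], [0, 0, 0]], [[0, 0, -0.0003], [0, 0, 0]]]}}

```text
t: 33.28
position: [0.4765, -0.2837, 0.0657]
tcp_rot: [0.816, 0.579, 0.0, -0.0]
force: [-2.1, 1.4, 4.8]
finger_gap: 0.0676
```

Seated contact; release, rise and check.

Request:
{"op": "jog_arm", "data": {"series": [[[0, 0, 0.0002], [0, 0, 0]], [[0, 0, 0.0002], [0, 0, 0]], [[0, 0, 0.0002], [0, 0, 0]], [[0, 0, 0.0002], [0, 0, 0]], [[0, 0, 0.0002], [0, 0, 0]], [[0, 0, 0.0002], [0, 0, 0]]], "gripper": -1}}

```text
t: 33.78
position: [0.4767, -0.2838, 0.0654]
tcp_rot: [0.816, 0.579, -0.0, -0.0]
force: [-1.1, 0.6, -0.1]
finger_gap: 0.0866
```

Request:
{"op": "jog_arm", "data": {"series": [[[0, 0, 0.006], [0, 0, 0]], [[0, 0, 0.018], [0, 0, 0]], [[0, 0, 0.036], [0, 0, 0]], [[0, 0, 0.056], [0, 0, 0]], [[0, 0, 0.078], [0, 0, 0]], [[0, 0, 0.1], [0, 0, 0]], [[0, 0, 0.12], [0, 0, 0]], [[0, 0, 0.135], [0, 0, 0]]]}}

```text
t: 34.45
position: [0.4773, -0.2844, 0.2037]
tcp_rot: [0.816, 0.578, 0.001, 0.002]
force: [0.0, -1.2, 0.2]
finger_gap: 0.0868
```

Request:
{"op": "jog_arm", "data": {"series": [[[0, 0.01, 0.01], [0, 0, 0]], [[0, 0.03, 0.02], [0, 0, 0]], [[0, 0.053, 0.03], [0, 0, 0]], [[0, 0.076, 0.03], [0, 0, 0]], [[0, 0.1, 0.03], [0, 0, 0]], [[0, 0.124, 0.03], [0, 0, 0]], [[0, 0.15, 0.03], [0, 0, 0]], [[0, 0.16, 0.03], [0, 0, 0]]]}}

```text
t: 35.12
position: [0.4764, -0.1193, 0.2307]
tcp_rot: [0.814, 0.581, 0.001, -0.001]
force: [0.1, -0.1, 0.9]
finger_gap: 0.0868
```

```bash
python3 - <<'E'
from w import *
optics.camera('wrist');optics.camera('wrist')
b=optics.camera('scene');P=cloud(b)
for k,x,y,z,h in (('a',.479,-.284,.076,.082),('b',.641,-.164,.072,.078),('c',.484,.005,.068,.074),('d',.675,.16,.064,.07)):
    m=(np.hypot(P[...,0]-x,P[...,1]-y)<.04)&(P[...,2]>z)&(P[...,2]<h+.006);q=P[m]
    print(k,np.linalg.lstsq(np.c_[q[:,:2],np.ones(len(q))],q[:,2],rcond=None)[0][:2].round(3),'top',np.median(q,0).round(4),'want z',h,m.sum())
cv2.imwrite('pics/end.png',cv2.resize(b['pixels'][110:310,150:450,::-1],(780,520),interpolation=3))
print(sense()['t'],sense()['position'])
E
```

```text
a [-0.026 -0.031] top [ 0.4818 -0.2797  0.0828] want z 0.082 363
b [-0.018 -0.026] top [ 0.6434 -0.1608  0.0787] want z 0.078 412
c [-0.044 -0.024] top [0.4878 0.0069 0.0747] want z 0.074 290
d [-0.022 -0.033] top [0.677  0.1621 0.0709] want z 0.07 343
35.2667 [ 0.47660465 -0.12357832  0.23074392]
```

View pics/end.png

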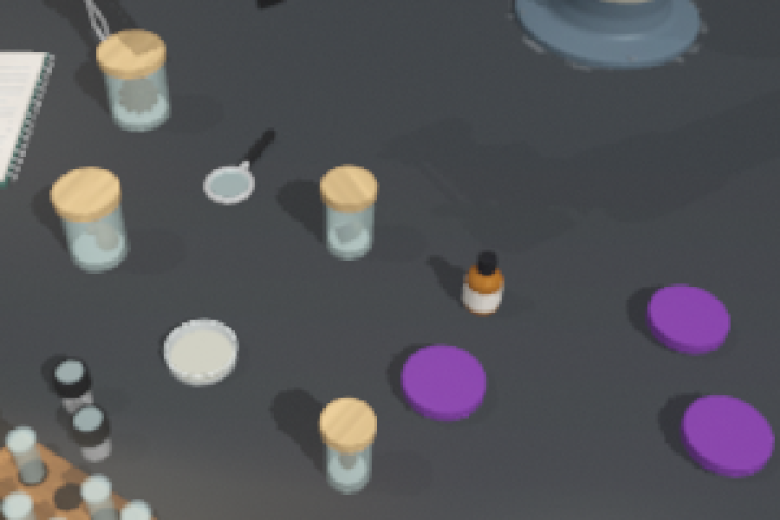

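```bash
python3 -c "
from station import *
print(close_job())"
```

```text
the job is handed in; nothing more can be done
None
```

I took the stack apart from the top down and put each lid on its own jar: lid_d on jar_d, lid_c on jar_c, lid_b on jar_b and lid_a on jar_a. The job is handed in, with the gripper open and clear of everything, at about 35 s of the 115 s allowed.

**Seating:** in the last scene picture all four jars are upright and closed. The lid tops measured 82.8, 78.7, 74.7 and 70.9 mm high, against 82, 78, 74 and 70 mm when seated. The extra 0.7–0.9 mm is within the camera's offset.

**Tilt:** the plane fits gave tilts of about 2–3° for each lid, leaning the same way on all four. I put this down to depth noise, but it does mean flatness was not confirmed more closely than that.

**Forces:** the largest press I read was about 10 N, setting down lid_c. I raised the gripper slightly before letting go.

**Bystanders:** the Petri dish, the hand lens and the purple look-alikes look unmoved in the picture. I did not measure them again.

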